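Close a fibre splice closure and leave its end cap a quarter turn loose

TASK

On the grey splice closure, first push the two small black dust caps all the way down onto their stubs. Then screw the knurled end cap down (clockwise from above) until it bottoms out, back it off a quarter turn so that the seal can still breathe, and finish while still gripping the end cap and holding it there. Leave the other things on the bench where they are.

Things in the scene. Friction and masses are not known exactly. Their poses are not given: they have to be found in the camera images.
- closure: splice closure head, fixed to the bench: grey block 120 (x) x 250 (y) x 38 mm high; in its middle a round collar 68 mm across, top at 55 mm, from which the threaded neck rises; a stub at y = +90 and at y = -90 mm with a flange up to 50 mm. Origin: centre of the underside, on the bench, straight below the neck's axis; z up
- end_cap: knurled round metal cap, started on the neck (cannot come off): upright cylinder 47 mm across, 30 mm tall; bottomed, its underside is 55.5 mm above the bench. Origin: centre of its underside, on the neck's axis; z up, x along the dark 3 mm high rib on its top, centre to rim. Clockwise from above screws it down, 9 mm a turn; stiff (0.1 N m), stays where left
- cap_grip (a point): point on the end cap's axis 21 mm above its underside: a good height for the TCP to grip the cap across its diameter from above, any yaw; it rises and sinks with the cap
- cap_turn (a joint): turn of the end cap in rad: 0 bottomed out (hard stop; a short black tick on the collar then lies under the end of the rib), growing as it is unscrewed anticlockwise from above; a quarter turn off is 1.57. Starts between 1.8 and 3.2, hard stop at 3.9
- dust_cap_l_top (a point): centre of the top of the dust cap at the closure's +y side: a black upright cylinder 21 mm across and 20 mm tall on a brass stub, standing 7 to 12 mm too high at the start; its top is 70.5 mm above the bench when home
- dust_cap_r_top (a point): the same for the dust cap at the closure's -y side
- dust_l_lift (a joint): how far the +y dust cap stands above home, in m: 0 fully down on its stub (hard stop), up to 0.013. It slides straight up and down with about 5 N of friction and stays where it is left
- dust_r_lift (a joint): the same for the -y dust cap
- spare_cap: bystander: a second, loose knurled metal cap, open, standing on the bench, 47 mm across, 28 mm tall; origin under its centre
- seal_ring: bystander: loose black rubber ring 48 mm across, 10 mm thick, lying on the bench; origin under its centre
- wipe_bottle: bystander: loose white bottle 54 mm across, 120 mm tall; origin under its centre
- driver: bystander: loose screwdriver 190 mm long with a black handle, lying along its x; origin under its middle
- splice_tray: bystander: loose flat white splice tray 110 x 170 x 14 mm; origin under its centre
- sleeve_box: bystander: loose clear plastic box 70 x 50 x 25 mm; origin under its centre

How it is judged (in metres and radians):
On the way, in this order (a step that is already met when the one before it is completed fails the run):
1. both dust caps pushed home (value of joint each of dust_l_lift, dust_r_lift below 0.002 m), for 0.2 s.
2. end cap screwed down until it bottoms out (all of step 1 and value of joint cap_turn below 0.1 rad), for 0.2 s.
At the end, for the whole second after the job is handed in: The end cap, after bottoming out, stands backed off by 69 to 111 degrees (cap_turn 1.2 to 1.94 rad) and is still (below 0.05 rad/s); the fingers are still gripping it with more than 4 N, the point between the pads within 26 mm of cap_grip; both dust caps are within 2 mm of fully home (all of step 1 and value of joint cap_turn between 1.2 and 1.94 rad and velocity of joint cap_turn between -0.05 and 0.05 rad/s and contact force between the fingers and end_cap above 4 N and distance between the grasp point and cap_grip below 0.026 m); the arm keeps its last pose, push and grip.
It fails at once if a loose bystander is pushed more than 25 mm from its place (distance of any of spare_cap, seal_ring, wipe_bottle, driver, splice_tray, sleeve_box from where it was at the start of the episode above 0.025 m).
It also fails if it takes over 54 s, if anything falls off the work surface, if the arm or the gripper's body presses on something with over 40 N, if the wrist force passes 120 N, or if a joint passes its speed limit or range.

ROBOT

A 6-joint arm with a two-finger parallel gripper is mounted at the origin on the work surface. World frame = base frame: x ahead of the robot, y to its left, z up, the work surface at z = 0. Lengths are in m, angles in degrees, forces in N, time in s.
With the tool pointing down it reaches from about 0.375 to 0.9 m from the base axis. Payload 3.1 kg.
Tool frame: the origin (TCP) lies between the finger pads, 19 mm behind the fingertips; this is the grasp point; z points along the fingers, y is the line along which they close (so a half turn about z gives the same grasp; the last joint's range is limited). The gripper opens to 87 mm and grips with 3 to 60 N. Pads are 19 mm wide; open, the fingers measure 117 mm over their backs; the gripper's body (75 mm by 190 mm) begins 51 mm behind the grasp point.
Start: joints at [56.408, 30.224, 82.088, -0, 67.689, -10.227], TCP at [0.248, 0.574, 0.241] pointing down, gripper open.
Joint ranges: [-176.69, 176.69], [-43.24, 126.21], [12.49, 139.97], [-82, 262], [0, 151.66], [-163.58, 163.58]. Speed limits (degrees/s): [159.86, 159.86, 180, 180, 180, 180].

INTERFACE

Orientations are given as a 3x3 rotation matrix whose columns are the frame's x, y, z axes.
In Python, from rig import bot, readout, capture gives the robot as it stands (bot), with the cameras as plain functions and the readings (readout).
- The arm moves only by the shell command python3 steer.py, which reads ROWS from standard input. ROWS is a JSON list of rows, 1 to 20 of them, each an object with the fields sx, sy, sz (the shift in fractions of the full range, 1 being 60 cm), ax, ay, az (a rotation vector in shares of 360 degrees (1.0 is 360 degrees)), aperture (the opening from 0.0 (shut) to 1.0 (fully open)); a field left out counts as zero (the opening has to be given); each row is the pose to reach, as a shift and turn from the pose commanded when the command began, along the tool's axes at that moment; what a row does not reach only later rows make up. A row lasts 1/10 s, in which the tool goes at most 0.05 m and 8.59 degrees, less where a joint would pass 70% of its speed; a pose out of reach is approached as far as the arm can. The fingers move at their own pace and stop on an object; the grip force is fixed at half the most. Time passes only in rows, so rows that do not move let the fingers close. It prints the time, the measured TCP pose, the force, the opening and the grip force at its end. Shift and turn numbers lie between -1 and 1, and a call with a number outside is refused. Input that does not fit is refused with a message, and nothing moves.
- readout.read_state(): the state, without advancing time (a new reading comes with each control period).
- capture(name): name is "side" or "top"; returns a dict with "color" (420x560x3 uint8, red, green, blue), "K" (3x3 intrinsics, pixels), "view" (4x4, takes a point from world to camera coordinates). Camera axes: x right, y up, looking along -z (the intrinsics and any distortion apply to the point x, -y, -z); pixel columns grow to the right and rows downward; lengths in m; the calibration is good to about 2 mm. A picture is of the moment at which its call begins. There is no depth.
- bot.hand_in(): hands the job in; it is judged then, once.
The state is a dict: "time_s": time; "joint_positions": joint angles; "qvel": joint speeds; "tau": joint torques, N m; "position": TCP position; "tcp_rot": TCP orientation; "force": force on the tool from outside, world axes, zero at the start; "moment": the same for the moment, N m; "opening": opening from 0.0 (shut) to 1.0 (fully open); "grasp_force": force on a finger pad.
Only numpy, scipy, OpenCV 4.12 (cv2) and the standard library are available. Lean on these libraries where they do the work, as an engineer would, in place of code of your own. Each camera call takes 0.05 s, during which the arm holds its last target. There are 200 camera calls.

## Working session

There is one attempt and no reset: what is moved stays moved. The work goes in short steps, Python scripts to look and compute and a shell command to move; the robot and the scene stay as the last step left them, time stands still between calls to the robot, and variables do not carry over. Pictures are saved under pics/ and viewed, at most 10 in all, crops included, and the job is handed in when it is done.

```bash
mkdir -p pics; ls
python3 - <<'E'
from rig import bot, readout, capture
import cv2
for n in("side","top"):
    d=capture(n); cv2.imwrite(f"pics/{n}0.png",d["color"][:,:,::-1]); print(n,d["K"].tolist(),d["view"].round(4).tolist(),d.keys())
s=readout.read_state(); print(s["position"],s["tcp_rot"],s["time_s"],s["force"])
E
```

```text
pics
rig.py
steer.py
side [[477.54782733342375, 0.0, 278.6546394247195], [0.0, 477.54782733342375, 210.38786666356643], [0.0, 0.0, 1.0]] [[0.7384, -0.6742, -0.0146, -0.4011], [0.3869, 0.4058, 0.828, -0.2979], [-0.5523, -0.6171, 0.5605, -0.9067], [0.0, 0.0, 0.0, 1.0]] dict_keys(['color', 'K', 'view'])
top [[388.92946276834, 0.0, 270.2413141767442], [0.0, 388.92946276834, 205.11250290540164], [0.0, 0.0, 1.0]] [[-0.0061, -1.0, 0.0026, 0.0286], [0.9968, -0.0058, 0.0792, -0.5609], [-0.0792, 0.0031, 0.9969, -1.3665], [0.0, 0.0, 0.0, 1.0]] dict_keys(['color', 'K', 'view'])
[0.24750471 0.5732456  0.24036621] [[-9.18017164e-01  3.96539256e-01 -1.05119943e-03]
 [ 3.96540521e-01  9.18015774e-01 -1.62891182e-03]
 [ 3.19090183e-04 -1.91221218e-03 -9.99998121e-01]] 0.1 [-0.50519578  0.813781    0.29506283]
```

View pics/side0.png

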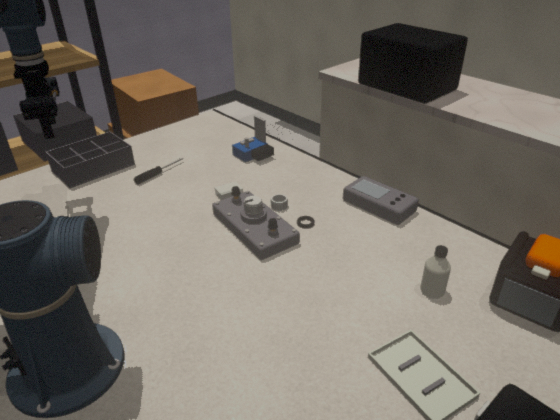

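View pics/top0.png

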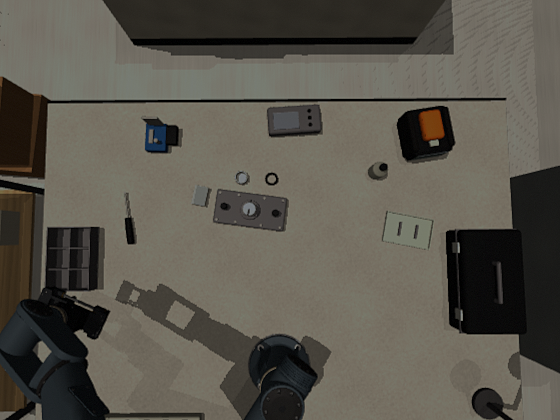

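Run:
```python
import cv2,numpy as np
a=cv2.imread("pics/top0.png")[165:240,190:310]; b=cv2.imread("pics/side0.png")[170:260,200:320]
f=lambda i:cv2.convertScaleAbs(cv2.resize(i,None,fx=6.6,fy=6.6,interpolation=cv2.INTER_CUBIC),alpha=1.8)
cv2.imwrite("pics/c1.png",f(a));cv2.imwrite("pics/c2.png",f(b))
```

```text
(no output)
```

View pics/c1.png

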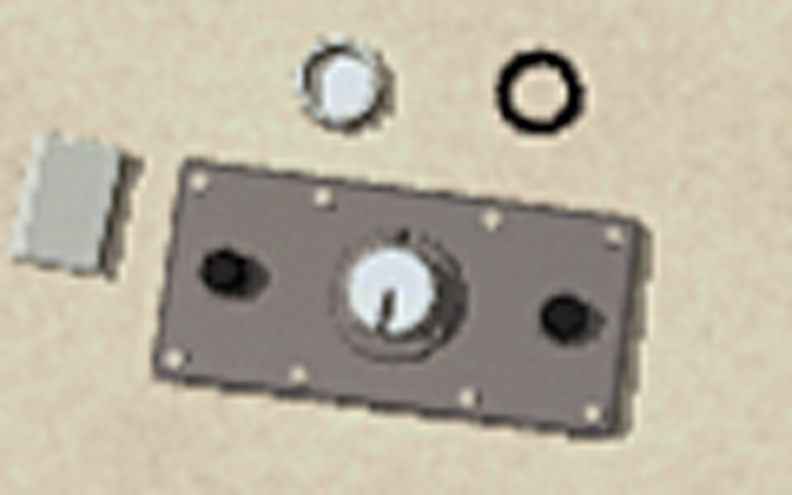

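View pics/c2.png

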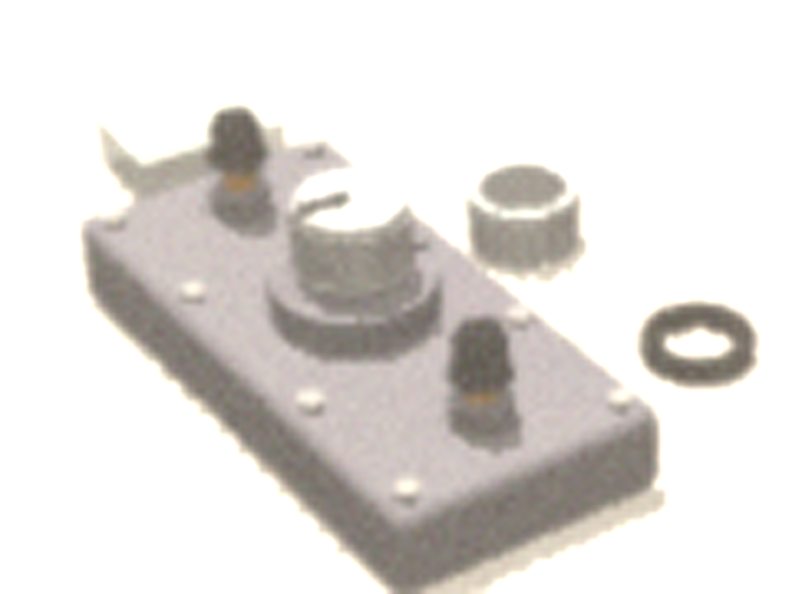

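Top crop: cap centre is at about (392,288), the rib points down to (384,328), and the tick is at (403,237), so the turn is about π. Dust caps are at (228,270) and (566,318). The side crop confirms both stand high with brass showing. Next I measure with masks.

```bash
cat > h.py <<'E'
import numpy as np,cv2
from rig import bot, readout, capture
def ray(d,u,v,z):
    R=d["view"][:3,:3];t=d["view"][:3,3];c=-R.T@t
    p=np.linalg.solve(d["K"],[u,v,1]);w=R.T@(p*[1,-1,-1]);return c+w*(z-c[2])/w[2]
def pix(d,P):
    p=d["view"][:3,:3]@P+d["view"][:3,3];q=d["K"]@(p*[1,-1,-1]);return q[:2]/q[2]
def blobs(m,box,lo=6):
    x0,y0,x1,y1=box;n,l,s,c=cv2.connectedComponentsWithStats(m[y0:y1,x0:x1].astype(np.uint8))
    return [(s[i].tolist(),(c[i]+[x0,y0]).round(2)) for i in range(1,n) if s[i][4]>=lo]
E
python3 - <<'E'
from h import *
d=capture("top");g=d["color"].astype(int).max(2);s=capture("side")
print("cam",ray(d,270,205,1.4))
for T in(25,35):
  for b in blobs(g<T,(210,185,290,235)): print("dark",T,b,ray(d,*b[1],.07).round(4))
for b in blobs(g>115,(235,195,262,225)): print("bright",b,ray(d,*b[1],.09).round(4))
print(g[198:222,238:262])
gs=s["color"].astype(int).max(2)
for b in blobs(gs<40,(225,180,285,240)): print("side",b)
E
```

```text
cam [0.45160637 0.02952571 1.4       ]
dark 25 ([11, 18, 7, 7, 38], array([224.05, 205.97])) [0.5552 0.1846 0.07  ]
dark 25 ([62, 25, 7, 7, 36], array([275.08, 212.78])) [0.5307 0.0089 0.07  ]
dark 35 ([11, 18, 9, 7, 48], array([224.56, 206.08])) [0.5548 0.1828 0.07  ]
dark 35 ([62, 25, 7, 7, 43], array([275.12, 212.88])) [0.5304 0.0088 0.07  ]
dark 35 ([47, 26, 3, 6, 6], array([258. , 213.5])) [0.5286 0.0677 0.07  ]
bright ([8, 8, 12, 12, 96], array([248.68, 208.01])) [0.5462 0.0987 0.09  ]
[[ 73  72  72  73  72  73  72  71  73  74  72  72  73  73  72  71  71  72
   71  70  71  71  70  70]
 [ 72  73  71  73  72  71  72  72  70  66  68  70  64  59  71  73  73  72
   72  72  72  71  71  71]
 [ 72  72  72  72  72  73  72  69  68  62  68  65  44  27  73  67  61  74
   72  72  72  71  71  72]
 [ 72  73  71  72  73  73  67  68  71  75  62  57  37  38  75  65  53  66
   63  72  71  71  71  70]
 [ 72  72  73  70  65  70  70  80  72  86  83  85  70  70  70  66  73  60
   49  69  74  72  71  71]
 [ 72  72  72  68  61  72  80  95 100 117 130 134 122 114  93  60  59  73
   64  53  65  74  73  7
[... 1121 characters left out ...]
73  72  68  64  70  66  60  66  48  51  79  72  53  39  41  30  50
   70  28  36  60  76  72]
 [ 73  72  73  70  59  72  73  70  71  73  52  52  52  43  48  55  54  51
   46  32  60  76  73  72]
 [ 74  73  73  74  71  62  63  68  70  73  72  72  71  75  81  77  62  51
   48  60  77  73  72  71]
 [ 72  71  73  73  73  67  58  57  63  65  65  66  63  62  62  52  30  54
   76  75  74  72  73  71]
 [ 74  72  73  72  74  74  74  66  56  50  53  52  50  50  47  47  59  76
   73  72  73  73  72  72]
 [ 73  72  72  73  73  74  73  74  74  75  74  69  71  77  77  75  74  74
   73  73  72  72  71  71]
 [ 72  72  73  72  72  73  74  74  73  72  74  74  74  74  74  72  73  72
   72  72  73  73  73  72]]
```

Run:
```python
from h import *
t=capture("top");s=capture("side")
f=lambda u,v:((u+.5)/6.6-.5)
tp=lambda u,v:(190+f(u,0),165+f(v,0)); sp=lambda u,v:(200+f(u,0),170+f(v,0))
def tri(a,b):
    A=[];B=[]
    for d,q in((t,a),(s,b)):
        c=ray(d,*q,0);w=ray(d,*q,1)-c;w/=np.linalg.norm(w);P=np.eye(3)-np.outer(w,w);A.append(P);B.append(P@c)
    x=np.linalg.lstsq(np.vstack(A),np.hstack(B),rcond=None)[0];return x.round(4),[(pix(d,x)-q).round(2) for d,q in((t,a),(s,b))]
for n,a,b in(("L",tp(225,270),sp(236,118)),("R",tp(566,318),sp(482,332)),("cap",tp(392,288),sp(351,200))): print(n,*tri(a,b))
sc=[(199,180),(323,197),(492,218),(614,234),(592,412),(468,397),(299,374),(174,358)]
S=np.array([ray(t,*tp(*q),.038) for q in sc]);print(S.round(4),S.mean(0))
print("rib",ray(t,*tp(384,328),.091),"tick",ray(t,*tp(403,237),.055))
```

```text
L [0.5558 0.1842 0.0841] [array([-0.,  0.]), array([ 0., -0.])]
R [0.5308 0.0077 0.0801] [array([ 0.15, -0.19]), array([-0.33,  0.03])]
cap [0.5453 0.0979 0.0894] [array([-0.06,  0.08]), array([ 0.13, -0.01])]
[[ 0.6079  0.2037  0.038 ]
 [ 0.5984  0.1373  0.038 ]
 [ 0.5866  0.0468  0.038 ]
 [ 0.5776 -0.0185  0.038 ]
 [ 0.4825 -0.006   0.038 ]
 [ 0.4908  0.06    0.038 ]
 [ 0.5036  0.15    0.038 ]
 [ 0.5126  0.2167  0.038 ]] [0.5449959  0.09873826 0.038     ]
rib [0.52493292 0.10177395 0.091     ] tick [0.57506192 0.09363715 0.055     ]
```

The rows are not in the units I measure in: shifts go in shares of 60 cm and turns go in shares of 360 degrees. I convert before sending: -0.437 m / 0.6 = -0.7283, -0.2325 m / 0.6 = -0.3875.

```bash
echo '[{"sx": -0.7283,"sy": -0.3875,"sz": 0.05,"aperture": 0},{"sx": -0.7283,"sy": -0.3875,"sz": 0.05,"aperture": 0},{"sx": -0.7283,"sy": -0.3875,"sz": 0.05,"aperture": 0},{"sx": -0.7283,"sy": -0.3875,"sz": 0.05,"aperture": 0},{"sx": -0.7283,"sy": -0.3875,"sz": 0.05,"aperture": 0},{"sx": -0.7283,"sy": -0.3875,"sz": 0.05,"aperture": 0},{"sx": -0.7283,"sy": -0.3875,"sz": 0.05,"aperture": 0},{"sx": -0.7283,"sy": -0.3875,"sz": 0.05,"aperture": 0},{"sx": -0.7283,"sy": -0.3875,"sz": 0.05,"aperture": 0},{"sx": -0.7283,"sy": -0.3875,"sz": 0.05,"aperture": 0},{"sx": -0.7283,"sy": -0.3875,"sz": 0.05,"aperture": 0},{"sx": -0.7283,"sy": -0.3875,"sz": 0.15,"aperture": 0},{"sx": -0.7283,"sy": -0.3875,"sz": 0.1833,"aperture": 0},{"sx": -0.7283,"sy": -0.3875,"sz": 0.2,"aperture": 0},{"sx": -0.7283,"sy": -0.3875,"sz": 0.2,"aperture": 0},{"sx": -0.7283,"sy": -0.3875,"sz": 0.2,"aperture": 0}]' | python3 steer.py
python3 - <<'E'
from h import *
s=readout.read_state();print(s["position"],s["tcp_rot"].round(4),s["joint_positions"],s["force"])
d=capture("side");cv2.imwrite("pics/s1.png",cv2.convertScaleAbs(cv2.resize(d["color"][120:270,190:340,::-1],None,fx=4,fy=4),alpha=1.8))
E
```

```text
time_s: 1.9
position: [0.5576, 0.1877, 0.1224]
tcp_rot: [[-0.918, 0.396, 0.002], [0.396, 0.918, 0.0], [-0.002, 0.001, -1.0]]
force: [0.3, 0.2, -0.1]
opening: 0.006
grasp_force: 0.0
[0.55757067 0.18766288 0.12240083] [[-9.183e-01  3.959e-01  2.100e-03]
 [ 3.959e-01  9.183e-01  4.000e-04]
 [-1.800e-03  1.200e-03 -1.000e+00]] [ 7.72426032e+00  3.64102043e+01  9.33548934e+01  5.04690847e-03
  5.01122956e+01 -5.89549260e+01] [ 0.32788957  0.16573015 -0.14513839]
```

View pics/s1.png

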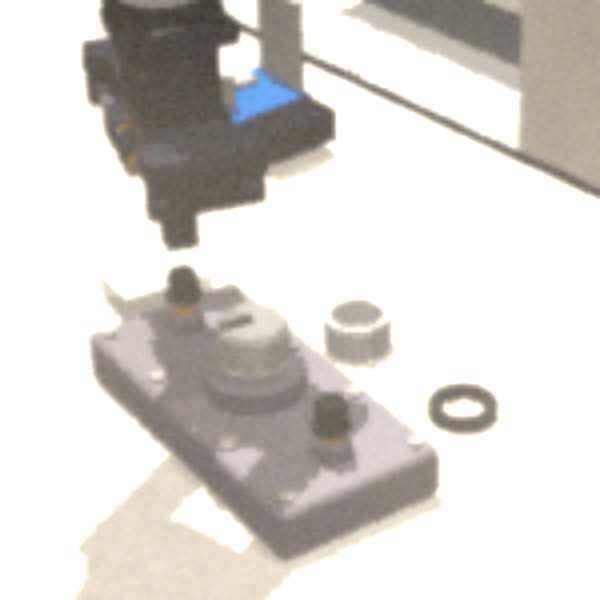

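The closed fingertips, at (180,245) in the crop, are right above the +y dust cap top at (184,272). Pressing down.

In the tool's units: 0.034 m / 0.6 = 0.0567, 0.033 m / 0.6 = 0.055.

```bash
echo '[{"sz": 0.025,"aperture": 0},{"sz": 0.0333,"aperture": 0},{"sz": 0.04,"aperture": 0},{"sz": 0.0467,"aperture": 0},{"sz": 0.0517,"aperture": 0},{"sz": 0.055,"aperture": 0},{"sz": 0.0567,"aperture": 0},{"sz": 0.0567,"aperture": 0},{"sz": 0.0567,"aperture": 0}]' | python3 steer.py
```

```text
time_s: 2.85
position: [0.5573, 0.1873, 0.0895]
tcp_rot: [[-0.918, 0.397, 0.002], [0.397, 0.918, 0.0], [-0.002, 0.001, -1.0]]
force: [-3.9, 0.6, 15.3]
opening: 0.004
grasp_force: 7.4
```

In the tool's units: 0.002 m / 0.6 = 0.0033, 0.001 m / 0.6 = 0.0017.

```bash
echo '[{"sz": 0.0017,"aperture": 0},{"sz": 0.0033,"aperture": 0},{"sz": 0.0033,"aperture": 0}]' | python3 steer.py; echo '[{"sz": -0.05,"aperture": 0},{"sz": -0.1,"aperture": 0},{"sx": -0.0792,"sy": -0.2895,"sz": -0.1,"aperture": 0},{"sx": -0.0792,"sy": -0.2895,"sz": -0.1,"aperture": 0},{"sx": -0.0792,"sy": -0.2895,"sz": -0.1,"aperture": 0},{"sx": -0.0792,"sy": -0.2895,"sz": -0.1,"aperture": 0},{"sx": -0.0792,"sy": -0.2895,"sz": -0.1,"aperture": 0},{"sx": -0.0792,"sy": -0.2895,"sz": -0.05,"aperture": 0},{"sx": -0.0792,"sy": -0.2895,"sz": -0.05,"aperture": 0},{"sx": -0.0792,"sy": -0.2895,"sz": -0.05,"aperture": 0}]' | python3 steer.py
```

```text
time_s: 3.15
position: [0.5574, 0.1873, 0.0894]
tcp_rot: [[-0.918, 0.396, 0.002], [0.396, 0.918, 0.0], [-0.002, 0.001, -1.0]]
force: [-5.8, -1.3, 26.2]
opening: 0.003
grasp_force: 13.1
time_s: 4.15
position: [0.531, 0.0095, 0.1148]
tcp_rot: [[-0.918, 0.396, -0.002], [0.396, 0.918, 0.0], [0.002, -0.0, -1.0]]
force: [0.2, 0.1, 0.5]
opening: 0.004
grasp_force: 0.0
```

Hard stop confirmed on the left: 26 N at the same z. Now the right one; 25 mm to home.

In the tool's units: 0.028 m / 0.6 = 0.0467, 0.027 m / 0.6 = 0.045.

```bash
echo '[{"sz": 0.0167,"aperture": 0},{"sz": 0.025,"aperture": 0},{"sz": 0.0317,"aperture": 0},{"sz": 0.0367,"aperture": 0},{"sz": 0.0417,"aperture": 0},{"sz": 0.045,"aperture": 0},{"sz": 0.0467,"aperture": 0},{"sz": 0.0467,"aperture": 0},{"sz": 0.0467,"aperture": 0}]' | python3 steer.py
```

```text
time_s: 5.05
position: [0.5316, 0.0091, 0.0894]
tcp_rot: [[-0.918, 0.397, 0.001], [0.397, 0.918, 0.0], [-0.001, 0.001, -1.0]]
force: [-3.7, 2.5, 18.3]
opening: -0.002
grasp_force: 9.3
```

In the tool's units: 0.0874 m / 0.6 = 0.1457, -0.08 m / 0.6 = -0.1333, -48 degrees / 360 = -0.1333.

```bash
echo '[{"sz": -0.0667,"aperture": 0.2},{"sz": -0.1333,"aperture": 0.5},{"sx": 0.0385,"sy": 0.1457,"sz": -0.1333,"az": -0.0222,"aperture": 1},{"sx": 0.0385,"sy": 0.1457,"sz": -0.1333,"az": -0.0444,"aperture": 1},{"sx": 0.0385,"sy": 0.1457,"sz": -0.1333,"az": -0.0667,"aperture": 1},{"sx": 0.0385,"sy": 0.1457,"sz": -0.1333,"az": -0.0889,"aperture": 1},{"sx": 0.0385,"sy": 0.1457,"sz": -0.1333,"az": -0.1111,"aperture": 1},{"sx": 0.0385,"sy": 0.1457,"sz": -0.1333,"az": -0.1333,"aperture": 1},{"sx": 0.0385,"sy": 0.1457,"sz": -0.1333,"az": -0.1333,"aperture": 1},{"sx": 0.0385,"sy": 0.1457,"sz": -0.1333,"az": -0.1333,"aperture": 1},{"sx": 0.0385,"sy": 0.1457,"sz": -0.1333,"az": -0.1333,"aperture": 1}]' | python3 steer.py
python3 - <<'E'
from h import *
s=readout.read_state();R=s["tcp_rot"];print(s["position"],s["joint_positions"],s["opening"])
print(R.T@(np.array([.545,.0985,.081])-s["position"]))
E
```

```text
time_s: 6.15
position: [0.545, 0.098, 0.1671]
tcp_rot: [[-0.91, -0.415, -0.0], [-0.415, 0.91, -0.0], [0.0, -0.0, -1.0]]
force: [0.4, -0.1, 0.5]
opening: 0.927
grasp_force: 0.0
[0.54495641 0.09797512 0.16710255] [-1.37037608e+00  3.05031474e+01  9.65207365e+01 -5.03223066e-03
  5.29811322e+01 -1.15881280e+02] 0.9271754530699717
[-0.00026686  0.00046163  0.08610251]
```

In the tool's units: 0.084 m / 0.6 = 0.14, 0.075 m / 0.6 = 0.125.

```bash
echo '[{"sz": 0.0667,"aperture": 1},{"sz": 0.1,"aperture": 1},{"sz": 0.125,"aperture": 1},{"sz": 0.14,"aperture": 1},{"sz": 0.14,"aperture": 1},{"sz": 0.14,"aperture": 0.5},{"sz": 0.14,"aperture": 0},{"sz": 0.14,"aperture": 0},{"sz": 0.14,"aperture": 0},{"sz": 0.14,"aperture": 0},{"sz": 0.14,"aperture": 0},{"sz": 0.14,"aperture": 0}]' | python3 steer.py
```

```text
time_s: 7.35
position: [0.5446, 0.0988, 0.0835]
tcp_rot: [[-0.909, -0.416, -0.0], [-0.416, 0.909, 0.001], [-0.0, 0.001, -1.0]]
force: [-0.1, 4.2, 2.9]
opening: 0.529
grasp_force: 30.0
```

In the tool's units: 0.0036 m / 0.6 = 0.006, 0.0034 m / 0.6 = 0.0057, 144 degrees / 360 = 0.4.

```bash
echo '[{"sz": 0.0003,"az": 0.0222,"aperture": 0},{"sz": 0.0007,"az": 0.0444,"aperture": 0},{"sz": 0.001,"az": 0.0667,"aperture": 0},{"sz": 0.0013,"az": 0.0889,"aperture": 0},{"sz": 0.0017,"az": 0.1111,"aperture": 0},{"sz": 0.002,"az": 0.1333,"aperture": 0},{"sz": 0.0023,"az": 0.1556,"aperture": 0},{"sz": 0.0027,"az": 0.1778,"aperture": 0},{"sz": 0.003,"az": 0.2,"aperture": 0},{"sz": 0.0033,"az": 0.2222,"aperture": 0},{"sz": 0.0037,"az": 0.2444,"aperture": 0},{"sz": 0.004,"az": 0.2667,"aperture": 0},{"sz": 0.0043,"az": 0.2889,"aperture": 0},{"sz": 0.0047,"az": 0.3111,"aperture": 0},{"sz": 0.005,"az": 0.3333,"aperture": 0},{"sz": 0.0053,"az": 0.3556,"aperture": 0},{"sz": 0.0057,"az": 0.3778,"aperture": 0},{"sz": 0.006,"az": 0.4,"aperture": 0},{"sz": 0.006,"az": 0.4,"aperture": 0},{"sz": 0.006,"az": 0.4,"aperture": 0}]' | python3 steer.py
python3 - <<'E'
from h import *
s=readout.read_state();print(s["moment"],s["joint_positions"])
E
```

```text
time_s: 9.35
position: [0.5459, 0.1, 0.0799]
tcp_rot: [[0.492, 0.871, 0.002], [0.871, -0.492, 0.003], [0.004, 0.001, -1.0]]
force: [1.0, 7.7, 1.4]
opening: 0.526
grasp_force: 30.0
[ 1.25231123 -0.0744595  -0.0932212 ] [-1.2510759  38.50351853 99.57244353  0.25685356 41.79071454 28.02586858]
```

In the tool's units: 0.0006 m / 0.6 = 0.001, 0.0005 m / 0.6 = 0.0008, 28 degrees / 360 = 0.0778.

```bash
M='from h import *
s=readout.read_state();print(s["moment"],s["joint_positions"][5],np.degrees(np.arctan2(s["tcp_rot"][1,0],s["tcp_rot"][0,0])))'
echo '[{"sz": 0.0002,"az": 0.0139,"aperture": 0},{"sz": 0.0003,"az": 0.0278,"aperture": 0},{"sz": 0.0005,"az": 0.0417,"aperture": 0},{"sz": 0.0008,"az": 0.0556,"aperture": 0},{"sz": 0.001,"az": 0.0694,"aperture": 0},{"sz": 0.001,"az": 0.0778,"aperture": 0},{"sz": 0.001,"az": 0.0778,"aperture": 0}]' | python3 steer.py; python3 -c "$M"; echo '[{"sz": 0.0002,"az": 0.0083,"aperture": 0},{"sz": 0.0003,"az": 0.0167,"aperture": 0},{"sz": 0.0003,"az": 0.0167,"aperture": 0}]' | python3 steer.py; python3 -c "$M";  echo '[{"sz": 0.0002,"az": 0.0083,"aperture": 0},{"sz": 0.0003,"az": 0.0167,"aperture": 0},{"sz": 0.0003,"az": 0.0167,"aperture": 0}]' | python3 steer.py; python3 -c "$M"
```

```text
time_s: 10.05
position: [0.5462, 0.0997, 0.0792]
tcp_rot: [[0.843, 0.537, 0.003], [0.537, -0.843, 0.002], [0.004, -0.0, -1.0]]
force: [1.4, 6.8, 0.3]
opening: 0.52
grasp_force: 30.0
[ 1.11111803 -0.15434817 -0.06686183] 56.06697807803334 32.50579114757237
time_s: 10.35
position: [0.5451, 0.099, 0.0792]
tcp_rot: [[0.893, 0.451, 0.001], [0.451, -0.893, 0.0], [0.001, -0.0, -1.0]]
force: [-0.3, 5.7, 3.3]
opening: 0.521
grasp_force: 30.0
[0.8583446  0.23335946 0.66942807] 61.893919774342876 26.802236430316867
time_s: 10.65
position: [0.5432, 0.0984, 0.0791]
tcp_rot: [[0.934, 0.357, -0.004], [0.357, -0.934, -0.001], [-0.004, -0.0, -1.0]]
force: [-4.3, 2.7, 6.5]
opening: 0.518
grasp_force: 30.0
[0.54176953 0.82694942 0.9959035 ] 67.83686784103763 20.916057821192837
```

Mz jumped from −0.07 to +1.0 N m at about 177° of turn. That matches the estimated start angle, so the cap is on its stop. I'll hold briefly, then back off 90°.

In the tool's units: -0.0023 m / 0.6 = -0.0038, -0.0022 m / 0.6 = -0.0037, -90 degrees / 360 = -0.25.

```bash
echo '[{"az": 0.0028,"aperture": 0},{"az": 0.0028,"aperture": 0},{"az": 0.0028,"aperture": 0},{"sz": -0.0003,"az": -0.0194,"aperture": 0},{"sz": -0.0007,"az": -0.0417,"aperture": 0},{"sz": -0.001,"az": -0.0639,"aperture": 0},{"sz": -0.0013,"az": -0.0861,"aperture": 0},{"sz": -0.0017,"az": -0.1083,"aperture": 0},{"sz": -0.002,"az": -0.1306,"aperture": 0},{"sz": -0.0023,"az": -0.1528,"aperture": 0},{"sz": -0.0027,"az": -0.175,"aperture": 0},{"sz": -0.003,"az": -0.1972,"aperture": 0},{"sz": -0.0033,"az": -0.2194,"aperture": 0},{"sz": -0.0037,"az": -0.2389,"aperture": 0},{"sz": -0.0038,"az": -0.25,"aperture": 0},{"sz": -0.0038,"az": -0.25,"aperture": 0},{"sz": -0.0038,"az": -0.25,"aperture": 0}]' | python3 steer.py
python3 - <<'E'
from h import *
s=readout.read_state();print(s["moment"],s["joint_positions"][5],np.degrees(np.arctan2(s["tcp_rot"][1,0],s["tcp_rot"][0,0])))
f=lambda i:cv2.convertScaleAbs(cv2.resize(i,(396,480),interpolation=cv2.INTER_CUBIC),alpha=1.8)
d=capture("side")["color"][150:240,215:289,::-1];t=capture("top")["color"][165:255,212:286,::-1]
cv2.imwrite("pics/e.png",np.hstack([f(d),f(t)]))
E
```

```text
time_s: 12.35
position: [0.5464, 0.0969, 0.0814]
tcp_rot: [[-0.352, 0.936, 0.003], [0.936, 0.352, -0.002], [-0.003, 0.002, -1.0]]
force: [1.7, -4.8, 2.7]
opening: 0.52
grasp_force: 30.0
[-0.97438043 -0.24457363  0.1077737 ] -21.934625452399526 110.61682955873351
```

View pics/e.png

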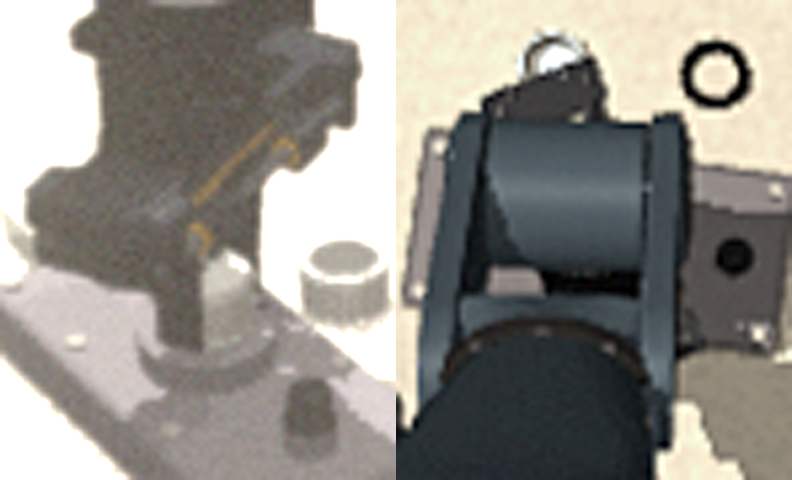

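In the side crop (left), the fingers grip the end cap at (225,290). The −y dust cap at (310,405) is seated with no brass showing, and the bystanders haven't moved. The measured back-off is about 90°, with at most 9° of wind-up uncertainty, which is inside the tolerance. Handing in.

```bash
python3 -c "
from rig import bot, readout, capture
s=readout.read_state();print(s['qvel'],s['grasp_force']);print(bot.hand_in())"
```

```text
[ 1.70889093e-02 -1.28035198e-04 -4.74525418e-02  1.36869098e-03
  7.38367782e-02 -1.29280649e-01] 30.00051580136642
the job is handed in; nothing more can be done
None
```

I pushed both dust caps home, screwed the end cap to its stop and backed it off about 90°, then handed the job in still gripping it at 30 N; the rib was hidden by the gripper, so the angle comes from the arm's measured turn, not a picture.

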